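# Stand the blank chalkboard on its easel

## Task

The blank chalkboard lies flat on the wooden riser and is too wide to grip from above. Slide it flat out over an edge of the riser until it overhangs enough to be pinched there from above and below, lift it off, and stand it on the little counter easel, black face to the front, resting squarely and centred on the ledge behind the lip and leaning on the back rest. Do not drop it on the table, and leave the things standing around undisturbed.

Things in the scene. Friction and masses are not known exactly. Their poses are not given: they have to be found in the camera images.
- chalkboard: Square rigid board, 120 x 120 x 6 mm, about 0.12 kg, black writing face on a plywood back. It starts lying flat on the riser, black face up. Origin: centre of the plywood underside; x and y run along its edges, z out of the black face (the black face is at z = +6 mm). It is loose, with ordinary friction: it can be pushed at an edge or dragged by fingertips pressed on its face.
- riser: Pale wooden display riser fixed to the table, left or right of the easel: square top 150 x 150 mm, 16 mm thick, upper side 78 mm above the table, on two 14 mm panels whose outer faces are 61 mm from the middle in +y and -y (the top overhangs them 14 mm). Origin: centre of its footprint at table height; x and y along the edges of the top, z up.
- easel: Small brown wooden easel fixed to the table. Front is -x. Foot 96 (x) x 104 (y) mm; its top (the ledge) is 12 mm high. Front lip to 22 mm high, its back face at x = -37 mm. Back rest, 70 mm wide: front face rises from the ledge at x = -21 mm, leaning back 15 deg (top to +x), up to 94 mm high. The board's foot goes between lip and rest. Origin on the table under the foot; y left, z up.
- easel_ledge (a point): Point on the easel's ledge, midway between lip and back rest and midway from left to right (easel frame x = -29 mm, y = 0, z = 12 mm).
- honey_jar: Bystander: squat glass jar with a red lid, 62 mm wide, 86 mm high, standing at the back between riser and easel. Origin: centre of its underside.
- chalk_pen: Bystander: white pen with a blue cap, 135 x 17 x 16 mm, lying on the table between riser and easel, roughly along world x. Origin: centre of its underside, y along the pen.
- price_block: Bystander: black card in a small wooden block, 62 mm wide, 58 mm high, in front of the gap. Origin: centre of its underside.
- salt_shaker: Bystander: salt shaker with a pale cap, 44 mm wide, 90 mm high, standing between two plates nearer the robot. Origin: centre of its underside.

How it is judged:
By the outcome, as a careful person would: the job done as asked, in the order asked, and still so for the second after the job is handed in, with the robot touching nothing.
It also fails if it takes over 69 s, if anything falls off the work surface, if the arm or the gripper's body presses on something with over 40 N, if the wrist force passes 120 N, or if a joint passes its speed limit or range.

## Robot

A 6-joint arm with a two-finger parallel gripper is mounted at the origin on a cart in front of the work surface, level with it; the furniture and walls round the work are solid. World frame = base frame: x ahead of the robot, y to its left, z up, the work surface at z = 0. Lengths are in m, angles in rad, forces in N, time in s.
With the tool pointing down it reaches from about 0.35 to 0.85 m from the base axis. Payload 8.1 kg.
Tool frame: the origin (TCP) lies at the centre of the arm's flange, where the gripper is bolted on; the fingertips stand 186 mm ahead of it and the grasp point (between the pads) lies 167 mm ahead of it; z points along the fingers, y is the line along which they close (so a half turn about z gives the same grasp; the last joint's range is limited). The gripper opens to 93 mm and grips with 3 to 60 N. Pads are 15 mm wide; open, the fingers measure 128 mm over their backs; the gripper's body (75 mm by 188 mm) begins 65 mm behind the grasp point.
Start: joints at [-1.3, 0.13, 1.488, -0, 1.523, -0.085], TCP at [0.209, -0.562, 0.405] pointing down, gripper open.
Joint ranges: [-2.96, 2.96], [-0.89, 2.26], [0.02, 2.5], [-1.34, 4.48], [0, 2.73], [-2.66, 2.66]. Speed limits (rad/s): [2.39, 2.39, 2.79, 3.14, 3.14, 3.14].

## Interface

Orientations are given as a rotation vector (axis times angle).
In Python, from plant import robot gives the robot as it stands.
- The arm moves only by the tool apply_moves, never from a script. Its argument "series" is a list of rows, each a list of 2 entries, a list of its own where there are three numbers: the shift along the tool's x, y, z in mm, then the turn, a rotation vector about the tool's x, y, z in rad. A call has 1 to 12 rows; each row shifts and turns the commanded pose from where the row before left it, along the tool's axes as they then stand; what a row does not reach is not made up. A row lasts 1/12 s, in which the tool goes at most 41.7 mm and 7.16 degrees, less where a joint would pass 70% of its speed; a pose out of reach is approached as far as the arm can. A call is refused whole if a number of a shift passes 41.7 or a number of a turn 0.125, either way. A call with a gripper value outside its range is refused whole. "claw" is the opening, from 0 (shut) to 1 (fully open), set as the call begins (left out, the last holds). The fingers move at their own pace and stop on an object; "newtons" is the grip in N (left out, the last holds). Time passes only in rows, so rows that do not move let the fingers close. It gives the time, the measured TCP pose, the force, the opening and the grip force at its end, in the units of the state.
- robot.read_state(): the state, without advancing time (a new reading comes with each control period).
- robot.read_camera(name): name is "side" or "top"; returns (picture, depth): 420x560x3 uint8, blue, green, red; 420x560 float32, m along the optical axis (not along the pixel's ray), 0 where there is no reading.
- robot.calibration(name): a dict with "fx", "fy", "cx", "cy" (pixels), "extrinsics" (4x4, takes a point from world to camera coordinates). Camera axes: x right, y down, z forward; pixel columns grow to the right and rows downward; lengths in m; the calibration is good to about 2 mm. A picture is of the moment at which its call begins. calibration takes no time and is no camera call.
- robot.close_job(): hands the job in; it is judged then, once.
The state is a dict: "t": time; "q": joint angles; "dq": joint speeds; "joint_torque": joint torques, N m; "tool_pos": TCP position; "orientation": TCP orientation; "force": force on the tool from outside, world axes, zero at the start; "wrist_torque": the same for the moment, N m; "opening": finger opening in m; "gripper_force": force on a finger pad.
Only numpy, scipy, OpenCV 4.12 (cv2) and the standard library are available. Lean on these libraries where they do the work, as an engineer would, in place of code of your own. Each camera call takes 0.05 s, during which the arm holds its last target. There are 200 camera calls.

## Working session

There is one attempt and no reset: what is moved stays moved. The work goes in short steps, Python scripts to look and compute and a tool call to move; the robot and the scene stay as the last step left them, time stands still between calls to the robot, and variables do not carry over. Pictures are saved under pics/ and viewed, at most 10 in all, crops included, and the job is handed in when it is done.

Besides the shell and the picture viewer there is one more tool, called after ">>>" as name(argument=value, ...), one argument or row to a line, values as JSON. apply_moves: Moves the arm, as the interface text tells. Its arguments: {"type":"object","properties":{"series":{"type":"array"},"claw":{"type":"number"},"newtons":{"type":"number"}},"required":["series"]}

```bash
mkdir -p pics
cat > h.py <<'E'
import numpy as np, cv2
from plant import robot
from scipy.spatial.transform import Rotation as R
def cam(n):
    p,d=robot.read_camera(n); c=robot.calibration(n); return p,d,c
def world(d,c,u,v):
    z=d[int(v),int(u)]; T=np.linalg.inv(c["extrinsics"])
    return (T@[(u-c["cx"])/c["fx"]*z,(v-c["cy"])/c["fy"]*z,z,1])[:3]
def cloud(d,c):
    v,u=np.indices(d.shape); T=np.linalg.inv(c["extrinsics"])
    P=np.stack([(u-c["cx"])/c["fx"]*d,(v-c["cy"])/c["fy"]*d,d,np.ones_like(d)],-1)
    return (P@T.T)[...,:3]
E
python3 - <<'E'
from h import *
for n in("top","side"):
    p,d,c=cam(n); cv2.imwrite(f"pics/{n}0.png",p); np.save(n+"0.npy",d)
    T=np.linalg.inv(c["extrinsics"]); print(n,c["fx"],T[:3,3].round(3),T[:3,2].round(2),T[:3,0].round(2))
s=robot.read_state(); print(s["t"],s["tool_pos"],s["orientation"],s["opening"])
print(R.from_rotvec(s["orientation"]).as_matrix().round(3))
E
```

```text
top 503.5617446002458 [0.503 0.132 0.907] [ 0.09 -0.   -1.  ] [ 0.03 -1.    0.  ]
side 466.0792437144788 [0.208 0.701 0.576] [ 0.43 -0.67 -0.6 ] [-0.84 -0.54  0.  ]
0.1 [ 0.20895944 -0.56222612  0.40379134] [-3.09039212e+00 -5.55590438e-01  2.72866188e-04] 0.09310961150141088
[[ 0.937  0.348 -0.   ]
 [ 0.348 -0.937  0.002]
 [ 0.    -0.002 -1.   ]]
```

View pics/top0.png

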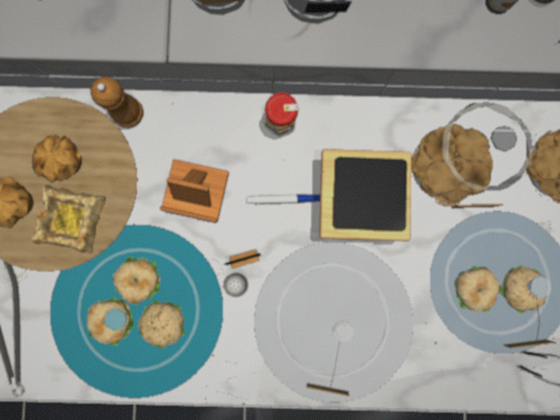

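View pics/side0.png

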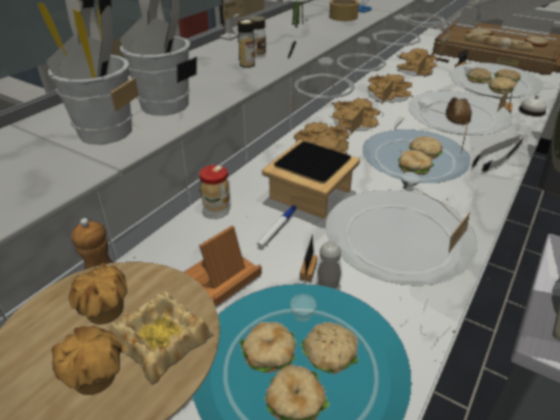

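The top view shows the riser with the board at about (367,195), the easel at (195,190), the pen from (247,200) to (320,198), the jar at (282,110), and a pastry at (452,163) just right of the riser. In the side view, the gap between riser and easel is free apart from the pen.

Run:
```python
from h import *
p=cv2.imread("pics/top0.png"); d=np.load("top0.npy"); c=robot.calibration("top"); P=cloud(d,c)
def rect(m,n):
    q=P[m]; r=cv2.minAreaRect(q[:,:2].astype(np.float32)*1000); print(n,m.sum(),"c",np.round(r[0],1),"size",np.round(r[1],1),"ang",round(r[2],1),"z",np.percentile(q[:,2],[5,50,95]).round(4))
v,u=np.indices(d.shape)
box=(u>312)&(u<418)&(v>140)&(v<248)
top=box&(P[...,2]>.07)&(P[...,2]<.1); top=cv2.erode(top.astype(np.uint8),np.ones((1,1)))>0
cnt,lab,st,_=cv2.connectedComponentsWithStats(top.astype(np.uint8)); k=1+np.argmax(st[1:,4]); rect(lab==k,"riser")
b=top&(p.max(2)<90); b=cv2.morphologyEx(b.astype(np.uint8),cv2.MORPH_OPEN,np.ones((3,3)))>0; rect(b,"board")
e=(u>150)&(u<240)&(v>150)&(v<230)
rect(e&(P[...,2]>.007)&(P[...,2]<.03)&(p[...,2].astype(int)-p[...,0]>40),"easel foot")
rect(e&(P[...,2]>.03),"rest"); print("rest z",P[e][:,2].max())
for n,(a,b_,c_,d_) in dict(pastryR=(413,500,100,210),plate=(255,415,240,330),jar=(260,300,90,140),pen=(245,322,190,208),price=(222,262,245,270),salt=(222,250,270,300)).items():
    q=P[c_:d_,a:b_].reshape(-1,3); q=q[q[:,2]>.008]; print(n,q.min(0).round(3),q.max(0).round(3))
q=P[60:100,300:400].reshape(-1,3); print("wall",q[q[:,2]>.03].min(0) if (q[:,2]>.03).any() else 0, q[:,2].max())
big=cv2.resize(p[140:250,150:420],None,fx=2.9,fy=2.9,interpolation=cv2.INTER_CUBIC); cv2.imwrite("pics/crop1.png",big)
```

```text
riser 8039 c [599.9 -18.8] size [150.7 150.3] ang 89.9 z [0.0755 0.0825 0.0856]
board 4982 c [600.9 -24.1] size [117.9 117.4] ang 89.3 z [0.0811 0.0835 0.0859]
easel foot 2110 c [605.9 276.3] size [103.9  95. ] ang 79.2 z [0.0093 0.0122 0.0233]
rest 930 c [575.8 212. ] size [208.8  57.6] ang 63.0 z [0.0336 0.0671 0.0938]
rest z 0.9072671640885563
pastryR [ 0.503 -0.246  0.008] [0.743 0.132 0.907]
plate [ 0.365 -0.112  0.008] [0.526 0.164 0.907]
jar [0.503 0.098 0.008] [0.765 0.155 0.907]
pen [0.503 0.053 0.008] [0.606 0.181 0.907]
price [0.47  0.132 0.012] [0.503 0.214 0.907]
salt [0.417 0.132 0.024] [0.503 0.218 0.907]
wall [ 0.50275502 -0.08359093  0.03009826] 0.9072671640885563
```

View pics/crop1.png

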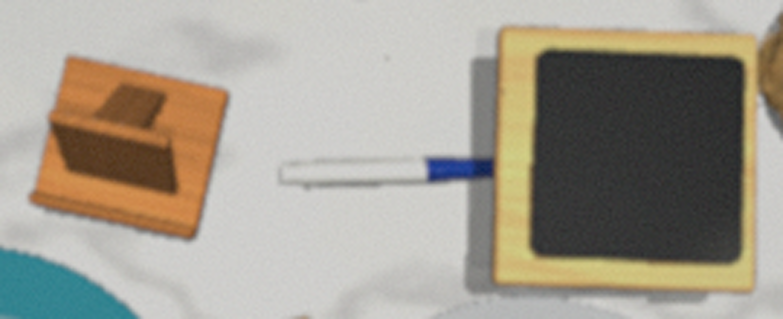

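```bash
cat >> h.py <<'E'
from scipy.spatial.transform import Slerp
import math, json
def rot(z,y):  # tool axes in world from z dir and y hint
    z=np.array(z,float)/np.linalg.norm(z); y=np.array(y,float); y-=z*(y@z); y/=np.linalg.norm(y)
    return R.from_matrix(np.c_[np.cross(y,z),y,z])
def plan(pos,rt,n=None,start=None,grasp=False):
    """rows (mm, rad, tool axes) from the present pose; grasp=True: pos is of the grasp point, moved on a line"""
    s=robot.read_state(); p0,r0=start or (np.array(s["tool_pos"]),R.from_rotvec(s["orientation"]))
    o=np.array([0,0,.167 if grasp else 0]); pos=np.array(pos,float)
    g0=p0+r0.apply(o); ang=(r0.inv()*rt).magnitude(); p1=pos-rt.apply(o)
    k=n or max(1,math.ceil(max(np.linalg.norm(p1-p0)/.039,np.linalg.norm(pos-g0)/.039,ang/.115)))
    sl=Slerp([0,1],R.concatenate([r0,rt])); rows=[];a,ra=p0,r0
    for i in range(1,k+1):
        rb=sl(i/k); b=g0+(pos-g0)*i/k-rb.apply(o)
        rows.append([ra.inv().apply((b-a)*1000).round(1).tolist(),(ra.inv()*rb).as_rotvec().round(3).tolist()]); a,ra=b,rb
    print(len(rows),json.dumps(rows))
    return p1,rt
def log():
    s=robot.read_state(); open("log.txt","a").write(json.dumps([list(map(float,s["q"])),list(map(float,s["tool_pos"])),list(map(float,s["orientation"]))])+"\n")
    print(s["t"],np.round(s["q"],3),np.round(s["tool_pos"],4),"g",(s["tool_pos"]+R.from_rotvec(s["orientation"]).apply([0,0,.167])).round(4),R.from_rotvec(s["orientation"]).as_matrix().round(3).tolist(),"F",np.round(s["force"],1),s["opening"],s["gripper_force"])
E
python3 - <<'E'
from h import *
log()
d=np.load("top0.npy"); P=cloud(d,robot.calibration("top")); q=P[d>0]
for a,b in((.5,.55),(.55,.6),(.6,.65),(.65,.7)):
    m=(q[:,0]>a)&(q[:,0]<b)&(q[:,1]<-.10)&(q[:,1]>-.2); print(a,q[m][:,2].max().round(3), q[m&(q[:,2]>.05)][:,1].max() if (m&(q[:,2]>.05)).any() else None)
plan([.600,-.115,.33],rot([0,0,-1],[1,0.012,0]))
E
```

```text
0.1 [-1.3    0.131  1.489 -0.     1.523 -0.085] [ 0.209  -0.5622  0.4038] g [ 0.2089 -0.562   0.2368] [[0.937, 0.348, -0.0], [0.348, -0.937, 0.002], [0.0, -0.002, -1.0]] F [ 0.2 -0.1 -0. ] 0.09310961150141088 0.0
0.5 0.03 None
0.55 0.179 -0.15380443079809863
0.6 0.234 -0.11470879552733004
0.65 0.24 -0.11221807574281953
16 [[[32.6, -17.7, 4.6], [-0.0, -0.0, -0.077]], [[33.9, -15.1, 4.6], [-0.0, -0.0, -0.077]], [[35.0, -12.5, 4.6], [-0.0, -0.0, -0.077]], [[35.8, -9.8, 4.6], [-0.0, -0.0, -0.077]], [[36.5, -7.0, 4.6], [-0.0, -0.0, -0.077]], [[36.9, -4.2, 4.6], [-0.0, -0.0, -0.077]], [[37.1, -1.3, 4.6], [-0.0, -0.0, -0.077]], [[37.1, 1.5, 4.6], [-0.0, -0.0, -0.077]], [[36.9, 4.3, 4.6], [-0.0, -0.0, -0.077]], [[36.4, 7.1, 4.6], [-0.0, -0.0, -0.077]], [[35.8, 9.9, 4.6], [-0.0, -0.0, -0.077]], [[34.9, 12.6, 4.6], [-0.0, -0.0, -0.077]], [[33.8, 15.3, 4.6], [-0.0, -0.0, -0.077]], [[32.6, 17.8, 4.6], [-0.0, -0.0, -0.077]], [[31.1, 20.3, 4.6], [-0.0, -0.0, -0.077]], [[29.5, 22.6, 4.6], [-0.0, -0.0, -0.077]]]
```

Run:
```python
from h import *
a=plan([.600,-.03,.40],rot([0,0,-1],[1,0.012,0]))
plan([.600,-.03,.285],rot([0,0,-1],[1,0.012,0]),start=a)
```

```text
17 [[[32.5, -21.3, 0.3], [-0.0, -0.0, -0.072]], [[33.9, -18.9, 0.3], [-0.0, -0.0, -0.072]], [[35.2, -16.4, 0.3], [-0.0, -0.0, -0.072]], [[36.3, -13.9, 0.3], [-0.0, -0.0, -0.072]], [[37.2, -11.2, 0.2], [-0.0, -0.0, -0.072]], [[37.9, -8.5, 0.2], [-0.0, -0.0, -0.072]], [[38.4, -5.7, 0.2], [-0.0, -0.0, -0.072]], [[38.7, -3.0, 0.2], [-0.0, -0.0, -0.072]], [[38.8, -0.2, 0.2], [-0.0, -0.0, -0.072]], [[38.8, 2.6, 0.2], [-0.0, -0.0, -0.072]], [[38.5, 5.4, 0.2], [-0.0, -0.0, -0.072]], [[38.0, 8.2, 0.2], [-0.0, -0.0, -0.072]], [[37.3, 10.9, 0.2], [-0.0, -0.0, -0.072]], [[36.4, 13.6, 0.2], [-0.0, -0.0, -0.072]], [[35.3, 16.2, 0.2], [-0.0, -0.0, -0.072]], [[34.1, 18.7, 0.2], [-0.0, -0.0, -0.072]], [[32.6, 21.1, 0.2], [-0.0, -0.0, -0.072]]]
3 [[[0.0, 0.0, 38.3], [0.0, 0.0, 0.0]], [[0.0, 0.0, 38.3], [0.0, 0.0, 0.0]], [[0.0, 0.0, 38.3], [0.0, 0.0, 0.0]]]
```

>>> apply_moves(
  series=[
    [[32.5,-21.3,0.3],[0,0,-0.072]],
    [[33.9,-18.9,0.3],[0,0,-0.072]],
    [[35.2,-16.4,0.3],[0,0,-0.072]],
    [[36.3,-13.9,0.3],[0,0,-0.072]],
    [[37.2,-11.2,0.2],[0,0,-0.072]],
    [[37.9,-8.5,0.2],[0,0,-0.072]],
    [[38.4,-5.7,0.2],[0,0,-0.072]],
    [[38.7,-3,0.2],[0,0,-0.072]],
    [[38.8,-0.2,0.2],[0,0,-0.072]],
    [[38.8,2.6,0.2],[0,0,-0.072]],
    [[38.5,5.4,0.2],[0,0,-0.072]],
    [[38,8.2,0.2],[0,0,-0.072]],
  ],
  claw=0.5,
)

```text
t: 1.1
tool_pos: [0.486, -0.1851, 0.4017]
orientation: [-2.572, -1.804, 0.0]
force: [0.4, -1.3, 0.7]
opening: 0.0463
gripper_force: 0.0
```

>>> apply_moves(
  series=[
    [[37.3,10.9,0.2],[0,0,-0.072]],
    [[36.4,13.6,0.2],[0,0,-0.072]],
    [[35.3,16.2,0.2],[0,0,-0.072]],
    [[34.1,18.7,0.2],[0,0,-0.072]],
    [[32.6,21.1,0.2],[0,0,-0.072]],
    [[0,0,20],[0,0,0]],
    [[0,0,40],[0,0,0]],
    [[0,0,35],[0,0,0]],
    [[0,0,20],[0,0,0]],
    [[0,0,0],[0,0,0]],
    [[0,0,0],[0,0,0]],
  ],
)

```text
t: 2.02
tool_pos: [0.6001, -0.0307, 0.2845]
orientation: [-2.209, -2.229, 0.004]
force: [0.5, -0.2, 0.6]
opening: 0.0469
gripper_force: 0.0
```

```bash
python3 -c "
from h import *
log()"
```

```text
2.0167 [-0.136  0.22   1.612 -0.     1.313 -0.145] [ 0.6001 -0.0307  0.2845] g [ 0.5995 -0.0306  0.1175] [[-0.009, 1.0, -0.004], [1.0, 0.009, 0.001], [0.001, -0.004, -1.0]] F [ 0.5 -0.2  0.6] 0.04687423205771256 0.0
```

>>> apply_moves(
  series=[
    [[0,0,12],[0,0,0]],
    [[0,0,2],[0,0,0]],
    [[0,0,1],[0,0,0]],
    [[0,0,0],[0,0,0]],
    [[0,0,0],[0,0,0]],
  ],
)

```text
t: 2.43
tool_pos: [0.6012, -0.0309, 0.2719]
orientation: [2.211, 2.231, 0.001]
force: [-0.4, 1.1, -0.6]
opening: 0.046
gripper_force: 0.0
```

>>> apply_moves(
  series=[
    [[0,0,1],[0,0,0]],
    [[0,0,0],[0,0,0]],
  ],
)

```text
t: 2.6
tool_pos: [0.601, -0.0308, 0.2704]
orientation: [2.211, 2.231, 0.001]
force: [0.7, 0.0, 1.6]
opening: 0.0465
gripper_force: 0.6
```

>>> apply_moves(
  series=[
    [[0,0,1],[0,0,0]],
    [[0,0,0],[0,0,0]],
  ],
)

```text
t: 2.77
tool_pos: [0.6011, -0.0308, 0.2704]
orientation: [2.211, 2.231, 0.001]
force: [-3.5, 0.5, 9.3]
opening: 0.0468
gripper_force: 4.3
```

>>> apply_moves(
  series=[
    [[0,0,1],[0,0,0]],
    [[0,0,0],[0,0,0]],
  ],
)

```text
t: 2.93
tool_pos: [0.6011, -0.0308, 0.2703]
orientation: [2.211, 2.231, 0.001]
force: [-7.3, -0.1, 15.5]
opening: 0.0465
gripper_force: 7.9
```

>>> apply_moves(
  series=[
    [[3,0,0],[0,0,0]],
    [[6,0,0],[0,0,0]],
    [[6,0,0],[0,0,0]],
    [[6,0,0],[0,0,0]],
  ],
)

```text
t: 3.27
tool_pos: [0.6017, -0.0109, 0.2704]
orientation: [2.209, 2.227, 0.002]
force: [-0.9, -6.1, 9.6]
opening: 0.0465
gripper_force: 4.6
```

```bash
cat >> h.py <<'E'
def board():
    p,d,c=cam("top"); P=cloud(d,c); v,u=np.indices(d.shape)
    m=(u>255)&(u<418)&(v>140)&(v<248)&(P[...,2]>.07)&(P[...,2]<.1)&(p.max(2)<90)
    m=cv2.morphologyEx(m.astype(np.uint8),cv2.MORPH_OPEN,np.ones((3,3)))>0
    q=P[m]; print("board",q.shape,q.min(0).round(4),q.max(0).round(4),cv2.minAreaRect(q[:,:2].astype(np.float32)*1000)); return p
E
python3 -c "
from h import *
p=board(); cv2.imwrite('pics/drag.png',p); log()"
```

```text
board (1572, 3) [0.5458 0.0065 0.0778] [0.6678 0.0506 0.0897] ((607.0303344726562, 27.273155212402344), (42.25701141357422, 121.14797973632812), 87.01707458496094)
3.3167 [-0.101  0.233  1.624 -0.002  1.28  -0.109] [ 0.6017 -0.0098  0.2705] g [ 0.6024 -0.0102  0.1035] [[-0.009, 1.0, 0.004], [1.0, 0.009, -0.002], [-0.002, 0.004, -1.0]] F [-0.7 -4.1  9.8] 0.04654590377784456 4.619458591332659
```

>>> apply_moves(
  series=[
    [[5,0,0.5],[0,0,0]],
    [[6,0,0],[0,0,0]],
    [[6,0,0],[0,0,0]],
    [[6,0,0],[0,0,0]],
    [[6,0,0],[0,0,0]],
    [[6,0,0],[0,0,0]],
    [[5,0,0],[0,0,0]],
    [[0,0,0],[0,0,0]],
  ],
)

```text
t: 3.98
tool_pos: [0.6017, 0.0299, 0.2705]
orientation: [2.207, 2.228, 0.004]
force: [0.9, -3.1, 12.2]
opening: 0.0465
gripper_force: 5.7
```

```bash
python3 -c "
from h import *
p=board(); cv2.imwrite('pics/drag.png',p); log()"
```

```text
board (397, 3) [ 0.5419 -0.0399  0.0791] [0.6002 0.0835 0.0884] ((567.4006958007812, 22.671104431152344), (119.83769989013672, 42.77663040161133), 77.30744934082031)
4.0333 [-3.500e-02  2.340e-01  1.623e+00 -1.000e-03  1.279e+00 -4.400e-02] [0.6017 0.0299 0.2705] g [0.6026 0.0296 0.1035] [[-0.009, 1.0, 0.005], [1.0, 0.009, -0.002], [-0.002, 0.005, -1.0]] F [ 1.8 -2.6 10.6] 0.04646796936356457 5.676314304582775
```

View pics/drag.png

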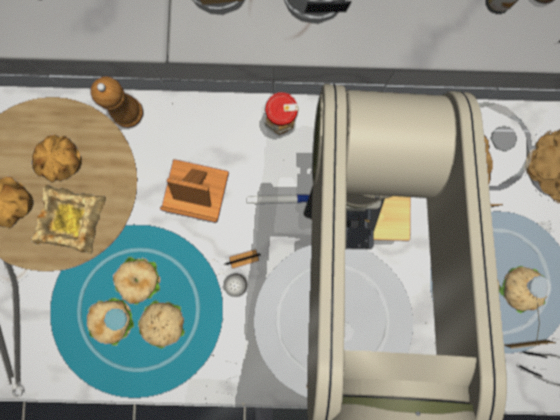

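>>> apply_moves(
  series=[
    [[0,0,1.5],[0,0,0]],
    [[3,0,0],[0,0,0]],
    [[4,0,0],[0,0,0]],
    [[4,0,0],[0,0,0]],
    [[4,0,0],[0,0,0]],
    [[2,0,0],[0,0,0]],
    [[0,0,0],[0,0,0]],
  ],
)

```text
t: 4.62
tool_pos: [0.6023, 0.0458, 0.2705]
orientation: [2.206, 2.225, 0.005]
force: [0.9, -8.5, 16.8]
opening: 0.0464
gripper_force: 8.7
```

```bash
python3 -c "
from h import *
p=board(); log()"
```

```text
board (473, 3) [ 0.5385 -0.0365  0.0799] [0.5953 0.0455 0.0879] ((556.5974731445312, -2.951244354248047), (44.0220832824707, 95.41526794433594), 29.185283660888672)
4.6667 [-0.008  0.237  1.619 -0.003  1.277 -0.016] [0.6023 0.0458 0.2705] g [0.6036 0.0452 0.1035] [[-0.009, 1.0, 0.008], [1.0, 0.009, -0.003], [-0.003, 0.008, -1.0]] F [ 0.4 -7.7 16.8] 0.046310699253974366 8.699531382881105
```

>>> apply_moves(
  series=[
    [[0,0,-10],[0,0,0]],
    [[0,0,-40],[0,0,0]],
    [[0,0,-40],[0,0,0]],
    [[0,-20,-30],[0,0,0]],
    [[0,-40,0],[0,0,0]],
    [[0,-40,0],[0,0,0]],
    [[0,-40,0],[0,0,0]],
    [[0,-40,0],[0,0,0]],
    [[0,0,0],[0,0,0]],
  ],
)

```text
t: 5.42
tool_pos: [0.4139, 0.046, 0.3845]
orientation: [-2.209, -2.23, 0.004]
force: [0.2, 0.4, -0.7]
opening: 0.0462
gripper_force: 0.0
```

```bash
python3 -c "
from h import *
p=board(); log(); q,_,_=cam('side')
a=cv2.resize(p[120:260,150:430],None,fx=2,fy=2); b=cv2.resize(q[100:260,180:420],None,fx=2,fy=2); b=cv2.copyMakeBorder(b,0,0,0,80,0)
cv2.imwrite('pics/two.png',np.vstack([a,b]))"
```

```text
board (4972, 3) [ 0.5251 -0.0499  0.0782] [0.6714 0.0966 0.0888] ((598.8831176757812, 23.51659393310547), (117.96920776367188, 117.80359649658203), 68.19099426269531)
5.4667 [-0.013 -0.372  1.985  0.     1.528 -0.022] [0.4168 0.0459 0.3856] g [0.4168 0.0459 0.2186] [[-0.009, 1.0, 0.0], [1.0, 0.009, 0.0], [0.0, 0.0, -1.0]] F [ 1.  -1.2 -0.1] 0.0465943532647887 0.0
```

View pics/two.png

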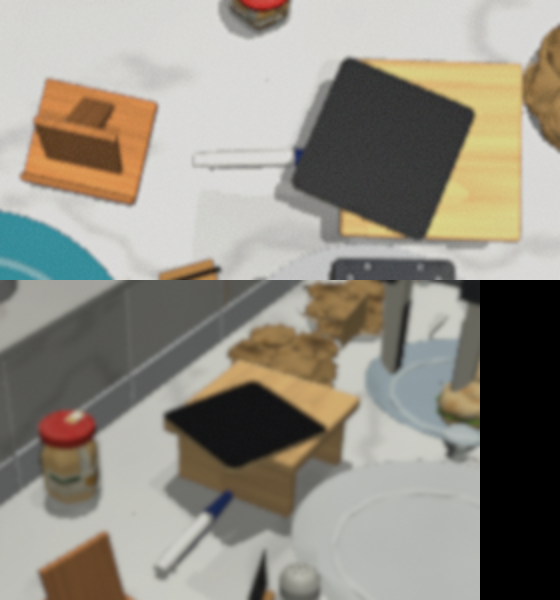

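The drag turned the board about 22° clockwise: its left edge now runs from crop (350,58) to (293,185), the overhang is uneven, and nothing else has moved. I'll press on its far half and drag it to +y. That should both square it and push it further out.

Run:
```python
from h import *
a=plan([.640,0,.38],rot([0,0,-1],[1,0,0]),n=7)
```

```text
7 [[[-6.8, 31.5, 1.0], [0.0, -0.0, 0.001]], [[-6.8, 31.6, 1.0], [0.0, -0.0, 0.001]], [[-6.7, 31.6, 1.0], [0.0, -0.0, 0.001]], [[-6.7, 31.6, 1.0], [0.0, -0.0, 0.001]], [[-6.7, 31.6, 0.9], [0.0, -0.0, 0.001]], [[-6.6, 31.6, 0.9], [0.0, -0.0, 0.001]], [[-6.6, 31.6, 0.9], [0.0, -0.0, 0.001]]]
```

>>> apply_moves(
  series=[
    [[-6.8,31.5,1],[0,0,0.001]],
    [[-6.8,31.6,1],[0,0,0.001]],
    [[-6.8,31.6,1],[0,0,0.001]],
    [[-6.8,31.6,1],[0,0,0.001]],
    [[-6.8,31.6,1],[0,0,0.001]],
    [[-6.8,31.6,1],[0,0,0.001]],
    [[-6,31.6,1],[0,0,0.001]],
    [[0,0,30],[0,0,0]],
    [[0,0,40],[0,0,0]],
    [[0,0,28],[0,0,0]],
    [[0,0,5],[0,0,0]],
    [[0,0,0],[0,0,0]],
  ],
  claw=0,
)

```text
t: 6.52
tool_pos: [0.642, 0.0001, 0.2729]
orientation: [-2.217, -2.221, 0.004]
force: [-0.6, 0.0, 0.6]
opening: 0.0007
gripper_force: 0.0
```

>>> apply_moves(
  series=[
    [[0,0,2.5],[0,0,0]],
    [[0,0,1],[0,0,0]],
    [[0,0,0],[0,0,0]],
  ],
)

```text
t: 6.77
tool_pos: [0.642, 0.0001, 0.2729]
orientation: [2.219, 2.223, 0.001]
force: [0.1, 0.6, -0.2]
opening: 0.0006
gripper_force: 0.0
```

>>> apply_moves(
  series=[
    [[0,0,1],[0,0,0]],
    [[0,0,0],[0,0,0]],
    [[0,0,0],[0,0,0]],
  ],
)

```text
t: 7.02
tool_pos: [0.6416, 0.0002, 0.2719]
orientation: [2.219, 2.223, 0.001]
force: [0.4, -0.8, 0.4]
opening: 0.0006
gripper_force: 0.0
```

>>> apply_moves(
  series=[
    [[0,0,2],[0,0,0]],
    [[0,0,0],[0,0,0]],
  ],
)

```text
t: 7.18
tool_pos: [0.6417, 0.0001, 0.2704]
orientation: [2.219, 2.223, 0.001]
force: [-0.8, -0.3, 4.1]
opening: 0.0002
gripper_force: 2.5
```

>>> apply_moves(
  series=[
    [[0,0,2],[0,0,0]],
    [[0,0,0],[0,0,0]],
  ],
)

```text
t: 7.35
tool_pos: [0.6418, 0.0001, 0.2704]
orientation: [2.218, 2.223, 0.001]
force: [-8.5, 0.7, 17.9]
opening: 0.0004
gripper_force: 8.9
```

>>> apply_moves(
  series=[
    [[3,0,0.5],[0,0,0]],
    [[5,0,0],[0,0,0]],
    [[5,0,0],[0,0,0]],
    [[5,0,0],[0,0,0]],
    [[5,0,0],[0,0,0]],
    [[5,0,0],[0,0,0]],
    [[5,0,0],[0,0,0]],
    [[3,0,0],[0,0,0]],
    [[0,0,-10],[0,0,0]],
    [[0,0,-40],[0,0,0]],
    [[0,-40,-30],[0,0,0]],
    [[0,-40,0],[0,0,0]],
  ],
)

```text
t: 8.35
tool_pos: [0.5703, 0.0358, 0.3486]
orientation: [2.214, 2.219, 0.011]
force: [1.1, 0.6, 1.8]
opening: 0.0004
gripper_force: 0.0
```

>>> apply_moves(
  series=[
    [[0,-40,0],[0,0,0]],
    [[0,-40,0],[0,0,0]],
    [[0,-40,0],[0,0,0]],
    [[0,-20,0],[0,0,0]],
  ],
)

```text
t: 8.68
tool_pos: [0.4246, 0.0359, 0.3411]
orientation: [-2.217, -2.223, 0.002]
force: [-0.5, -0.1, 0.5]
opening: 0.0004
gripper_force: 0.0
```

```bash
python3 -c "
from h import *
p=board(); log()"
```

```text
board (4995, 3) [ 0.5348 -0.028   0.0785] [0.6618 0.0998 0.0893] ((597.4219970703125, 36.41752243041992), (118.34650421142578, 117.84524536132812), 83.08279418945312)
8.7333 [-0.036 -0.324  2.03   0.     1.439 -0.039] [0.4234 0.036  0.3411] g [0.4228 0.0361 0.1741] [[-0.003, 1.0, -0.004], [1.0, 0.003, 0.0], [0.0, -0.004, -1.0]] F [ 2.   0.7 -1.1] 0.0005285671580004467 0.0
```

```bash
cat > kin.py <<'E'
from h import *
from scipy.optimize import least_squares
LO=[-2.96,-.89,.02,-1.34,0,-2.66]; HI=[2.96,2.26,2.5,4.48,2.73,2.66]
Rz=lambda a:R.from_euler("z",a); Ry=lambda a:R.from_euler("y",a)
def fk(q,k,full=False):
    a,e,h,L2,L3,o3,d=k
    r=Rz(q[0]); p=r.apply([a,e,h]); sh=p; r=r*Ry(q[1]); p=p+r.apply([0,0,L2]); el=p
    r=r*Ry(q[2])*Rz(q[3]); p=p+r.apply([o3,0,L3]); w=p
    r=r*Ry(q[4]); p=p+r.apply([0,0,d]); r=r*Rz(q[5]); return (p,r,sh,el,w) if full else (p,r)
def fit():
    D=[json.loads(l) for l in open("log.txt")]
    R0=[]
    def f(k): return np.concatenate([fk(q,k)[0]-p for q,p,_ in D]+[1e-3*(np.array(k)-[0,.05,.4,.4,.4,0,.1])])
    s=least_squares(f,[0,.05,.4,.4,.4,0,.1]); return s.x,np.abs(s.fun[:-7]).max(),D
def ik(p,rt,k,q0):
    def f(q): 
        a,b=fk(q,k); return np.r_[(a-p)*5,(rt.inv()*b).as_rotvec()]
    s=least_squares(f,np.clip(q0,np.array(LO)+.01,np.array(HI)-.01),bounds=(LO,HI)); return s.x,np.linalg.norm(s.fun)
E
python3 - <<'E'
from kin import *
k,e,D=fit(); print(k.round(4),e)
for q,p,o in D: print(((R.from_rotvec(o).inv()*fk(q,k)[1]).as_rotvec()).round(3),(fk(q,k)[0]-p).round(4))
E
```

```text
[0.     0.0512 0.3112 0.3691 0.5534 0.0615 0.1846] 0.00013710164429529131
[-0.    -0.    -1.571] [ 0.  0. -0.]
[ 0.     0.    -1.571] [0.0001 0.     0.    ]
[ 0.    -0.    -1.571] [-0. -0.  0.]
[ 0.    -0.    -1.571] [-0. -0.  0.]
[ 0.     0.    -1.571] [-0.     -0.0001  0.    ]
[ 0.    -0.    -1.571] [-0.      0.0001 -0.    ]
[ 0.     0.    -1.571] [0.     0.0001 0.    ]
```

```bash
sed -i 's/r=r\*Rz(q\[5\]);/r=r*Rz(q[5]+np.pi\/2);/' kin.py
cat > t.py <<'E'
from kin import *
k,e,D=fit(); k2=np.array(k); 
ks=[k]
def setd(d):
    def f(x):
        kk=np.r_[x,d]; return np.concatenate([fk(q,kk)[0]-p for q,p,_ in D]+[1e-5*x])
    s=least_squares(f,k[:6]); return np.r_[s.x,d]
nb=np.array([.12,.993,0]); edge=np.array([.5974,.0364,.081])+nb*.060
q00=D[-1][0]
for d in(.1,.185):
  kk=setd(d); print("d",d,kk.round(3))
  for yaw in(0,20,40):
   for tilt in(20,30,40):
    for sg in(1,-1):
      hd=-Rz(np.radians(yaw)).apply(nb); tz=np.cos(np.radians(tilt))*hd+[0,0,-np.sin(np.radians(tilt))]
      rt=rot(tz,[0,0,sg]); g=edge-nb*.012+np.array([0,0,.04]); p=g-tz*.167
      best=min((ik(p,rt,kk,[.4,.3,1.6,a,b,c]) for a in(-1.2,1.5,3) for b in(.6,1.5) for c in(-1.5,0,1.5)),key=lambda s:s[1])
      if best[1]<.01: print(yaw,tilt,sg,best[0].round(2),best[1].round(4),"w",fk(best[0],kk,1)[4].round(2))
  er=Rz(np.radians(-10.8)); s=np.radians(15)
  for sg in(1,-1):
      tz=er.apply([-np.sin(s),0,-np.cos(s)]); rt=rot(tz,sg*er.apply([-1,0,0])); p=np.array([.5775,.2814,.012])-tz*(.120-.012+.167)
      b=[ik(p,rt,kk,[.4,.3,1.6,a,1.4,c]) for a in(0,3) for c in(-2,0,2)]
      print("final",sg,[x[0].round(2).tolist() for x in b if x[1]<.01])
E
python3 t.py
```

```text
d 0.1 [0.    0.051 0.225 0.369 0.553 0.06  0.1  ]
0 20 1 [ 0.48  0.72  1.34 -0.95  1.88  2.27] 0.0 w [0.63 0.33 0.21]
0 20 -1 [ 0.48  0.72  1.34 -0.95  1.88 -0.87] 0.0 w [0.63 0.33 0.21]
0 30 1 [ 0.45  0.63  1.37 -0.84  1.79  2.24] 0.0 w [0.63 0.31 0.25]
0 30 -1 [ 0.45  0.63  1.37 -0.84  1.79 -0.9 ] 0.0 w [0.63 0.31 0.25]
0 40 1 [ 0.41  0.55  1.4  -0.73  1.69  2.2 ] 0.0 w [0.63 0.29 0.29]
0 40 -1 [ 0.41  0.55  1.4  -0.73  1.69 -0.94] 0.0 w [0.63 0.29 0.29]
20 20 1 [ 0.55  0.54  1.61 -1.11  1.63  2.23] 0.0 w [0.55 0.33 0.21]
20 20 -1 [ 0.55  0.54  1.61 -1.11  1.63 -0.92] 0.0 w [0.55 0.33 0.21]
20 30 1 [ 0.51  0.47  1.62 -0.98  1.53  2.15] 0.0 w [0.55 0.31 0.25]
20 30 -1 [ 0.51  0.47  1.62 -0.98  1.53 -0.99] 0.0 w [0.55 0.31 0.25]
20 40 1 [ 0.46  0.39  1.62 -0.85  1.45  2.05] 0.0 w [0.56 0.28 0.29]
20 40 -1 [ 0.46  0.39  1.62 -0.85  1.45 -1.09] 0.0 w [0.56 0.28 0.29]
40 20 1 [ 0.57  0.36  1.89 -1.3   1.35  2.22] 0.0 w [0.47 0.29 0.21]
40 20 -1 [ 0.57  0.36  1.89 -1.3   1.35 -0.93] 0.0 w [0.47 0.29 0.21]
40 30 1 [ 0.53  0.28  1.87 -1.14  1.26  2.07] 0.0 w [0.48 0.28 0.25]
40 30 -1 [ 0.5
[... 1289 characters left out ...]
1.5  -1.  ] 0.0 w [0.54 0.35 0.35]
40 20 1 [ 0.72  0.48  1.85 -1.22  1.43  2.33] 0.0 w [0.42 0.36 0.24]
40 20 -1 [ 0.72  0.48  1.85 -1.22  1.43 -0.81] 0.0 w [0.42 0.36 0.24]
40 30 1 [ 0.67  0.36  1.86 -1.1   1.32  2.19] 0.0 w [0.44 0.34 0.3 ]
40 30 -1 [ 0.67  0.36  1.86 -1.1   1.32 -0.95] 0.0 w [0.44 0.34 0.3 ]
40 40 1 [ 0.59  0.27  1.85 -0.94  1.24  2.02] 0.0 w [0.46 0.31 0.35]
40 40 -1 [ 0.59  0.27  1.85 -0.94  1.24 -1.12] 0.0 w [0.46 0.31 0.35]
final 1 []
final -1 [[0.28, 0.59, 1.16, 0.12, 1.62, 0.46], [0.28, 0.59, 1.16, 0.12, 1.62, 0.46], [0.28, 0.59, 1.16, 0.12, 1.62, 0.46], [0.28, 0.59, 1.16, 0.12, 1.62, 0.46], [0.28, 0.59, 1.16, 0.12, 1.62, 0.46], [0.28, 0.59, 1.16, 0.12, 1.62, 0.46]]
```

```bash
cat > seq.py <<'E'
from h import *
nb=np.array([.12,.993,0]); nb/=np.linalg.norm(nb); edge=np.array([.5974,.0364,0])+nb*.060
tz=-.866*nb+[0,0,-.5]; RT=rot(tz,[0,0,-1])
G=edge+nb*-.0165+[0,0,.1135]; PRE=G-tz*.085
E
python3 - <<'E'
from seq import *
s=robot.read_state(); g=s["tool_pos"]+R.from_rotvec(s["orientation"]).apply([0,0,.167])
a=plan(g+[0.03,0,.10],R.from_rotvec(s["orientation"]),n=3,grasp=True)
b=plan(PRE+[0,0,.10],RT,start=a,grasp=True)
c=plan(PRE,RT,start=b,grasp=True); plan(G,RT,start=c,grasp=True)
E
```

```text
3 [[[-0.0, 9.9, -33.4], [0.0, 0.0, 0.0]], [[-0.0, 9.9, -33.4], [0.0, 0.0, 0.0]], [[-0.0, 9.9, -33.4], [0.0, 0.0, 0.0]]]
16 [[[15.5, 18.5, 1.5], [0.053, -0.047, -0.081]], [[14.7, 19.1, 0.7], [0.053, -0.047, -0.081]], [[13.8, 19.5, -0.2], [0.053, -0.047, -0.081]], [[12.8, 19.9, -1.0], [0.053, -0.047, -0.081]], [[11.8, 20.1, -1.8], [0.053, -0.047, -0.081]], [[10.7, 20.2, -2.6], [0.053, -0.047, -0.081]], [[9.6, 20.2, -3.3], [0.053, -0.047, -0.081]], [[8.5, 20.1, -4.0], [0.053, -0.047, -0.081]], [[7.3, 19.8, -4.6], [0.053, -0.047, -0.081]], [[6.2, 19.4, -5.1], [0.053, -0.047, -0.081]], [[5.0, 18.9, -5.5], [0.053, -0.047, -0.081]], [[3.9, 18.2, -5.9], [0.053, -0.047, -0.081]], [[2.9, 17.5, -6.2], [0.053, -0.047, -0.081]], [[1.9, 16.7, -6.3], [0.053, -0.047, -0.081]], [[0.9, 15.8, -6.4], [0.053, -0.047, -0.081]], [[0.0, 14.8, -6.4], [0.053, -0.047, -0.081]]]
3 [[[-0.0, 28.9, 16.7], [0.0, 0.0, 0.0]], [[-0.0, 28.9, 16.7], [0.0, 0.0, 0.0]], [[-0.0, 28.9, 16.7], [0.0, 0.0, 0.0]]]
3 [[[-0.0, -0.0, 28.3], [0.0, 0.0, 0.0]], [[0.0, -0.0, 28.3], [0.0, 0.0, 0.0]], [[-0.0, -0.0, 28.3], [0.0, 0.0, 0.0]]]
```

>>> apply_moves(
  series=[
    [[0,9.9,-33.4],[0,0,0]],
    [[0,9.9,-33.4],[0,0,0]],
    [[0,9.9,-33.4],[0,0,0]],
    [[15.5,18.5,1.5],[0.053,-0.047,-0.081]],
    [[14.7,19.1,0.7],[0.053,-0.047,-0.081]],
    [[13.8,19.5,-0.2],[0.053,-0.047,-0.081]],
    [[12.8,19.9,-1],[0.053,-0.047,-0.081]],
    [[11.8,20.1,-1.8],[0.053,-0.047,-0.081]],
    [[10.7,20.2,-2.6],[0.053,-0.047,-0.081]],
    [[9.6,20.2,-3.3],[0.053,-0.047,-0.081]],
    [[8.5,20.1,-4],[0.053,-0.047,-0.081]],
    [[7.3,19.8,-4.6],[0.053,-0.047,-0.081]],
  ],
  claw=1,
)

```text
t: 9.73
tool_pos: [0.5917, 0.1894, 0.4007]
orientation: [-1.165, -2.715, 0.954]
force: [1.0, -0.2, 0.0]
opening: 0.0757
gripper_force: 0.0
```

>>> apply_moves(
  series=[
    [[6.2,19.4,-5.1],[0.053,-0.047,-0.081]],
    [[5,18.9,-5.5],[0.053,-0.047,-0.081]],
    [[3.9,18.2,-5.9],[0.053,-0.047,-0.081]],
    [[2.9,17.5,-6.2],[0.053,-0.047,-0.081]],
    [[1.9,16.7,-6.3],[0.053,-0.047,-0.081]],
    [[0.9,15.8,-6.4],[0.053,-0.047,-0.081]],
    [[0,14.8,-6.4],[0.053,-0.047,-0.081]],
    [[0,0,0],[0,0,0]],
    [[0,0,0],[0,0,0]],
  ],
)

```text
t: 10.48
tool_pos: [0.6341, 0.2962, 0.3397]
orientation: [-0.174, -2.665, 1.536]
force: [-0.3, 0.5, -0.1]
opening: 0.0926
gripper_force: 0.0
```

Run:
```python
from seq import *
log()
c=plan(PRE,RT,grasp=True); plan(G,RT,start=c,grasp=True)
from kin import *
k,e,_=fit(); print(k.round(3),e)
```

```text
10.4833 [ 0.549  0.785  0.936 -0.865  2.048 -1.049] [0.6341 0.2962 0.3397] g [0.616  0.1528 0.256 ] [[-0.992, 0.068, -0.108], [0.128, 0.497, -0.858], [-0.004, -0.865, -0.501]] F [-0.3  0.5 -0.1] 0.09264125729919431 0.0
3 [[[1.9, 28.8, 16.9], [0.001, -0.002, -0.003]], [[1.9, 28.8, 16.9], [0.001, -0.002, -0.003]], [[1.8, 28.8, 16.9], [0.001, -0.002, -0.003]]]
3 [[[-0.0, -0.0, 28.3], [0.0, 0.0, 0.0]], [[0.0, -0.0, 28.3], [0.0, 0.0, 0.0]], [[-0.0, -0.0, 28.3], [0.0, 0.0, 0.0]]]
[-0.001  0.051  0.269  0.355  0.547  0.022  0.169] 0.006882477430323775
```

>>> apply_moves(
  series=[
    [[1.9,28.8,16.9],[0.001,-0.002,-0.003]],
    [[1.9,28.8,16.9],[0.001,-0.002,-0.003]],
    [[1.9,28.8,16.9],[0.001,-0.002,-0.003]],
    [[0,0,0],[0,0,0]],
    [[0,0,0],[0,0,0]],
  ],
)

```text
t: 10.9
tool_pos: [0.6291, 0.2941, 0.2405]
orientation: [-0.16, -2.662, 1.541]
force: [1.0, 0.4, 0.5]
opening: 0.0928
gripper_force: 0.0
```

Run:
```python
from seq import *
log()
plan(G,RT,grasp=True,n=4)
p,_,_=cam("side"); cv2.imwrite("pics/pre.png",p)
```

```text
10.9 [ 0.551  0.87   0.997 -0.819  1.951 -0.938] [0.6291 0.2941 0.2405] g [0.6116 0.1504 0.1574] [[-0.993, 0.059, -0.105], [0.121, 0.494, -0.861], [0.001, -0.867, -0.498]] F [1.  0.4 0.5] 0.09284228337598788 0.0
4 [[[0.1, 0.5, 20.9], [-0.001, -0.0, 0.0]], [[0.1, 0.5, 20.9], [-0.001, -0.0, 0.0]], [[0.1, 0.5, 20.9], [-0.001, -0.0, 0.0]], [[0.1, 0.5, 20.9], [-0.001, -0.0, 0.0]]]
```

View pics/pre.png

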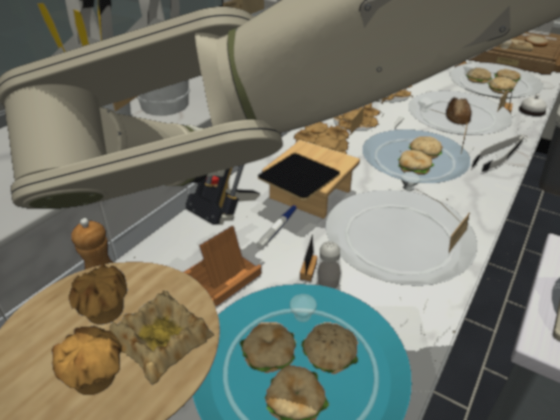

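The gripper (body near (215,190)) stands left of the board with the lower finger below the edge line. The wrist clears the easel at (225,250). Going in.

>>> apply_moves(
  series=[
    [[0.1,0.5,20.9],[0,0,0]],
    [[0.1,0.5,20.9],[0,0,0]],
    [[0.1,0.5,20.9],[0,0,0]],
    [[0.1,0.5,20.9],[0,0,0]],
    [[0,0,0],[0,0,0]],
    [[0,0,0],[0,0,0]],
  ],
)

```text
t: 11.45
tool_pos: [0.6217, 0.2239, 0.201]
orientation: [-0.164, -2.668, 1.54]
force: [-0.7, -0.5, -0.3]
opening: 0.0931
gripper_force: 0.0
```

Run:
```python
from seq import *
log(); print(G)
p=board()
q,_,_=cam("side"); cv2.imwrite("pics/in.png",cv2.resize(q[110:260,160:400],None,fx=3.3,fy=3.3,interpolation=cv2.INTER_CUBIC))
```

```text
11.45 [ 0.476  0.802  1.18  -0.833  1.817 -0.895] [0.6217 0.2239 0.201 ] g [0.6047 0.0803 0.1174] [[-0.993, 0.064, -0.102], [0.12, 0.496, -0.86], [-0.004, -0.866, -0.5]] F [-0.7 -0.5 -0.3] 0.09307716969066107 0.0
[0.60261883 0.07958581 0.1135    ]
board (4276, 3) [ 0.5348 -0.0277  0.0785] [0.6608 0.0997 0.0888] ((597.3881225585938, 36.3194694519043), (117.8843002319336, 118.03843688964844), 82.88217163085938)
```

View pics/in.png

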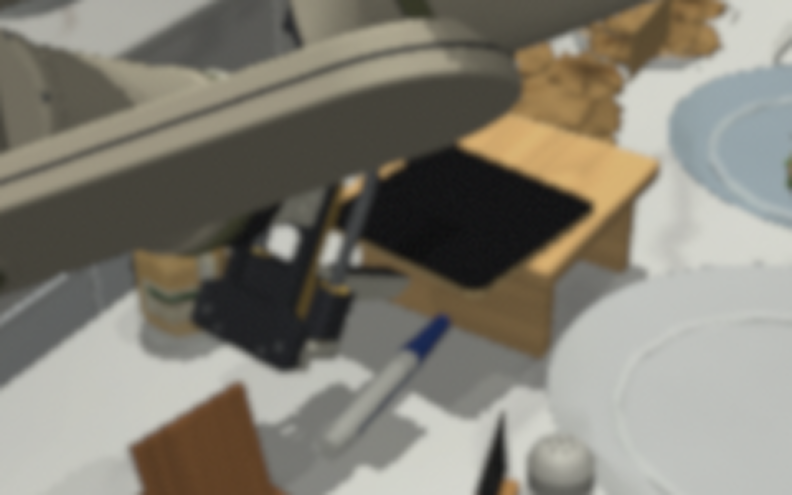

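The lower finger is under the overhanging edge (about (390,290) in the crop) and the upper finger is above the black face. I'll close while rising.

>>> apply_moves(
  series=[
    [[0,0,0],[0,0,0]],
    [[0,-1.7,-1],[0,0,0]],
    [[0,-1.7,-1],[0,0,0]],
    [[0,-1.7,-1],[0,0,0]],
    [[0,-1.7,-1],[0,0,0]],
    [[0,-1.7,-1],[0,0,0]],
    [[0,-1.7,-1],[0,0,0]],
    [[0,-1.7,-1],[0,0,0]],
    [[0,-1.7,-1],[0,0,0]],
    [[0,-1.7,-1],[0,0,0]],
    [[0,-1.7,-1],[0,0,0]],
    [[0,-1.7,-1],[0,0,0]],
  ],
  claw=0,
  newtons=25,
)

```text
t: 12.55
tool_pos: [0.6206, 0.2247, 0.2195]
orientation: [-0.157, -2.666, 1.541]
force: [0.9, -0.4, -0.8]
opening: 0.0173
gripper_force: 0.3
```

>>> apply_moves(
  series=[
    [[0,0,0],[0,0,0]],
    [[0,0,0],[0,0,0]],
    [[0,0,0],[0,0,0]],
  ],
)

```text
t: 12.8
tool_pos: [0.6206, 0.2248, 0.2196]
orientation: [-0.157, -2.666, 1.542]
force: [0.5, 1.0, 1.3]
opening: 0.0061
gripper_force: 24.9
```

Opening is 6.1 mm at 25 N, so the grip is flush on the board. Lifting.

>>> apply_moves(
  series=[
    [[0,-8,-5],[0,0,0]],
    [[0,-17,-10],[0,0,0]],
    [[0,-26,-15],[0,0,0]],
    [[0,-26,-15],[0,0,0]],
    [[0,-26,-15],[0,0,0]],
    [[0,-26,-15],[0,0,0]],
    [[0,-13,-8],[0,0,0]],
    [[0,0,0],[0,0,0]],
    [[0,0,0],[0,0,0]],
  ],
  newtons=40,
)

```text
t: 13.55
tool_pos: [0.6207, 0.226, 0.384]
orientation: [-0.158, -2.668, 1.54]
force: [0.2, -0.3, -2.3]
opening: 0.0058
gripper_force: 39.8
```

Run:
```python
from seq import *
log()
p,d,c=cam("top"); cv2.imwrite("pics/up_top.png",p); np.save("up_top.npy",d)
q,d2,c2=cam("side"); np.save("up_side.npy",d2)
cv2.imwrite("pics/up.png",np.vstack([cv2.resize(p[90:270,150:430],None,fx=1.66,fy=1.66),cv2.resize(q[60:240,140:420],None,fx=1.66,fy=1.66)]))
```

```text
13.55 [ 0.48   0.604  1.114 -0.902  1.99  -1.11 ] [0.6207 0.226  0.384 ] g [0.6039 0.0824 0.3005] [[-0.993, 0.06, -0.101], [0.117, 0.497, -0.86], [-0.002, -0.866, -0.5]] F [ 0.2 -0.3 -2.3] 0.005763603341052502 39.76996958255768
```

View pics/up.png

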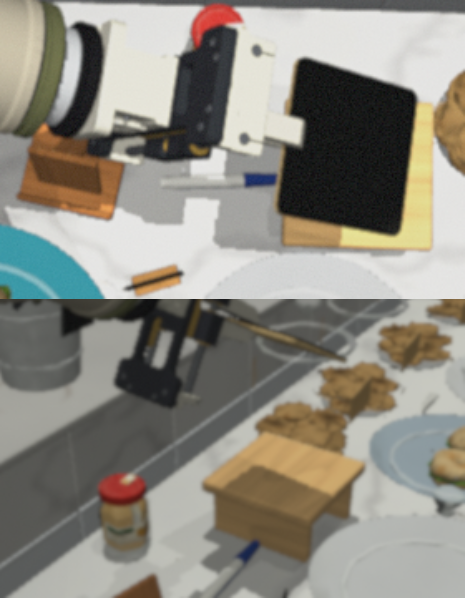

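The board is held and off the riser. Pen, jar and riser are as before. Now I'll measure its pose in the tool frame and re-measure the easel.

Run:
```python
from seq import *
p=cv2.imread("pics/up_top.png"); d=np.load("up_top.npy"); P=cloud(d,robot.calibration("top"))
s=robot.read_state(); r=R.from_rotvec(s["orientation"]); t=np.array(s["tool_pos"])
m=(p.max(2)<75)&(d>0); v,u=np.indices(d.shape); m&=(u>315)&(u<410)&(v>115)&(v<240)
L=(r.inv().apply(P.reshape(-1,3)-t)*1000).reshape(P.shape)
m&=(abs(L[...,1])<25)
n_,lab,st,_=cv2.connectedComponentsWithStats(cv2.morphologyEx(m.astype(np.uint8),cv2.MORPH_OPEN,np.ones((3,3)))); k=1+np.argmax(st[1:,4]); m=lab==k
q=L[m]; print(m.sum(),"y med",np.median(q[:,1])); A=np.c_[q[:,0],q[:,2],np.ones(len(q))]; print("plane y=ax+bz+c",np.linalg.lstsq(A,q[:,1],rcond=None)[0])
rc=cv2.minAreaRect(q[:,[0,2]].astype(np.float32)); print(rc); print(cv2.boxPoints(rc).round(1).tolist())
# easel from first image
d=np.load("top0.npy"); p=cv2.imread("pics/top0.png"); P=cloud(d,robot.calibration("top"))
e=(u>150)&(u<240)&(v>150)&(v<230)&(d>0)&(p[...,2].astype(int)-p[...,0]>25)
er=R.from_euler("z",-10.8,degrees=True)
for lo,hi in((.006,.035),(.035,.11)):
    q=P[e&(P[...,2]>lo)&(P[...,2]<hi)]; rc=cv2.minAreaRect(q[:,:2].astype(np.float32)*1000); print(lo,rc)
E=er.inv().apply(P.reshape(-1,3)-[.606,.276,0]).reshape(P.shape)*1000
m=e&(E[...,2]>38)&(E[...,2]<85)&(E[...,0]<25)
q=E[m]; A=np.c_[q[:,1],q[:,2],np.ones(len(q))]; print("rest x=a*y+b*z+c (easel frame)",len(q),np.linalg.lstsq(A,q[:,0],rcond=None)[0].round(3),"y",np.percentile(q[:,1],[0.5,99.5]),"expect b=.268,c=-24.2")
m=e&(E[...,2]>18)&(E[...,2]<27)&(E[...,0]<-25); print("lip x",np.percentile(E[m][:,0],[1,50,99]),m.sum())
```

```text
6491 y med -4.987647241107794
plane y=ax+bz+c [ 0.00212288 -0.01303469 -1.97053385]
((-0.24020767211914062, 232.82669067382812), (117.99906158447266, 119.83370208740234), 0.40547290444374084)
[[-59.70000076293945, 292.29998779296875], [-58.79999923706055, 172.5], [59.20000076293945, 173.3000030517578], [58.29999923706055, 293.20001220703125]]
0.006 ((605.7434692382812, 276.1653137207031), (104.43685913085938, 95.32457733154297), 79.05447387695312)
0.035 ((609.828369140625, 275.33685302734375), (70.26165771484375, 44.94047164916992), 79.76221466064453)
rest x=a*y+b*z+c (easel frame) 558 [-0.009 -0.067  0.682] y [-34.96149979  33.91985681] expect b=.268,c=-24.2
lip x [-47.88510184 -44.21547442 -40.43497625] 238
```

```bash
cat > fin.py <<'E'
from h import *
er=R.from_euler("z",-10.8,degrees=True); sn,cs=np.sin(np.radians(15)),np.cos(np.radians(15))
TZ=er.apply([-sn,0,-cs]); RF=rot(TZ,er.apply([cs,0,-sn])); FOOT=.2928
def tcp(x,z,y=0):  # easel-frame place of the foot's mid-thickness point (mm)
    C=np.array([.6057,.2762,0])+er.apply([x/1000,y/1000,z/1000]); return C-TZ*FOOT-RF.apply([-.0002,0,0])
def foot():
    s=robot.read_state(); r=R.from_rotvec(s["orientation"]); f=s["tool_pos"]+r.apply([-.0002,0,FOOT])
    print("foot (easel mm)",(er.inv().apply(f-[.6057,.2762,0])*1000).round(1),"rot err",(r.inv()*RF).as_rotvec().round(4),"F easel",er.inv().apply(s["force"]).round(1))
E
python3 - <<'E'
from fin import *
g=lambda p:p+TZ*.167
a=plan(g(tcp(-27+40*.268,214)),RF,grasp=True)
E
```

```text
16 [[[-10.1, -2.8, -11.1], [-0.038, 0.064, 0.083]], [[-9.0, -2.4, -10.9], [-0.038, 0.064, 0.083]], [[-8.0, -2.1, -10.6], [-0.038, 0.064, 0.083]], [[-6.9, -2.0, -10.3], [-0.038, 0.064, 0.083]], [[-5.8, -1.9, -9.8], [-0.038, 0.064, 0.083]], [[-4.8, -2.0, -9.3], [-0.038, 0.064, 0.083]], [[-3.8, -2.1, -8.8], [-0.038, 0.064, 0.083]], [[-2.8, -2.4, -8.1], [-0.038, 0.064, 0.083]], [[-1.9, -2.7, -7.5], [-0.038, 0.064, 0.083]], [[-1.1, -3.2, -6.8], [-0.038, 0.064, 0.083]], [[-0.4, -3.7, -6.0], [-0.038, 0.064, 0.083]], [[0.2, -4.3, -5.3], [-0.038, 0.064, 0.083]], [[0.7, -5.0, -4.5], [-0.038, 0.064, 0.083]], [[1.1, -5.8, -3.7], [-0.038, 0.064, 0.083]], [[1.4, -6.6, -3.0], [-0.038, 0.064, 0.083]], [[1.5, -7.5, -2.2], [-0.038, 0.064, 0.083]]]
```

>>> apply_moves(
  series=[
    [[-10.1,-2.8,-11.1],[-0.038,0.064,0.083]],
    [[-9,-2.4,-10.9],[-0.038,0.064,0.083]],
    [[-8,-2.1,-10.6],[-0.038,0.064,0.083]],
    [[-6.9,-2,-10.3],[-0.038,0.064,0.083]],
    [[-5.8,-1.9,-9.8],[-0.038,0.064,0.083]],
    [[-4.8,-2,-9.3],[-0.038,0.064,0.083]],
    [[-3.8,-2.1,-8.8],[-0.038,0.064,0.083]],
    [[-2.8,-2.4,-8.1],[-0.038,0.064,0.083]],
  ],
)

```text
t: 14.32
tool_pos: [0.682, 0.2561, 0.4465]
orientation: [-1.359, -2.486, 0.965]
force: [-1.1, 0.3, -1.8]
opening: 0.0053
gripper_force: 39.7
```

>>> apply_moves(
  series=[
    [[-1.9,-2.7,-7.5],[-0.038,0.064,0.083]],
    [[-1.1,-3.2,-6.8],[-0.038,0.064,0.083]],
    [[-0.4,-3.7,-6],[-0.038,0.064,0.083]],
    [[0.2,-4.3,-5.3],[-0.038,0.064,0.083]],
    [[0.7,-5,-4.5],[-0.038,0.064,0.083]],
    [[1.1,-5.8,-3.7],[-0.038,0.064,0.083]],
    [[1.4,-6.6,-3],[-0.038,0.064,0.083]],
    [[1.5,-7.5,-2.2],[-0.038,0.064,0.083]],
    [[0,0,0],[0,0,0]],
    [[0,0,0],[0,0,0]],
  ],
)

```text
t: 15.15
tool_pos: [0.6637, 0.2643, 0.4981]
orientation: [-2.253, -1.87, 0.239]
force: [0.4, -0.5, -1.5]
opening: 0.0054
gripper_force: 39.7
```

Run:
```python
from fin import *
log(); foot()
a=plan(tcp(-27+28*.268,40),RF,n=7)
```

```text
15.15 [0.275 0.573 0.789 0.132 2.009 0.503] [0.6637 0.2643 0.4981] g [0.6216 0.2731 0.3367] [[0.185, 0.95, -0.252], [0.983, -0.177, 0.053], [0.006, -0.258, -0.966]] F [ 0.4 -0.5 -1.5] 0.005410952925461881 39.71074998378754
foot (easel mm) [-16.2   0.4 215.2] rot err [ 0.0013 -0.0046  0.0041] F easel [ 0.5 -0.4 -1.5]
7 [[[0.0, 6.1, 24.3], [0.0, -0.001, 0.001]], [[0.0, 6.1, 24.3], [0.0, -0.001, 0.001]], [[0.0, 6.1, 24.3], [0.0, -0.001, 0.001]], [[0.1, 6.1, 24.3], [0.0, -0.001, 0.001]], [[0.1, 6.1, 24.3], [0.0, -0.001, 0.001]], [[0.1, 6.1, 24.3], [0.0, -0.001, 0.001]], [[0.1, 6.1, 24.3], [0.0, -0.001, 0.001]]]
```

>>> apply_moves(
  series=[
    [[0,6.1,24.3],[0,-0.001,0.001]],
    [[0,6.1,24.3],[0,-0.001,0.001]],
    [[0,6.1,24.3],[0,-0.001,0.001]],
    [[0.1,6.1,24.3],[0,-0.001,0.001]],
    [[0.1,6.1,24.3],[0,-0.001,0.001]],
    [[0.1,6.1,24.3],[0,-0.001,0.001]],
    [[0.1,6.1,24.3],[0,-0.001,0.001]],
    [[0,0,0],[0,0,0]],
    [[0,0,0],[0,0,0]],
  ],
)

```text
t: 15.9
tool_pos: [0.6616, 0.2661, 0.3205]
orientation: [-2.26, -1.865, 0.253]
force: [-0.1, 0.6, -1.1]
opening: 0.0053
gripper_force: 39.7
```

Run:
```python
from fin import *
log(); foot()
a=plan(tcp(-27,15.5),RF,n=4)
p,d,c=cam("side"); cv2.imwrite("pics/low.png",cv2.resize(p[180:320,140:310],None,fx=4,fy=4,interpolation=cv2.INTER_CUBIC))
```

```text
15.9 [0.28  0.605 1.066 0.116 1.709 0.473] [0.6616 0.2661 0.3205] g [0.6186 0.2736 0.1593] [[0.189, 0.948, -0.257], [0.982, -0.184, 0.045], [-0.005, -0.261, -0.965]] F [-0.1  0.6 -1.1] 0.005282346384774402 39.710773229599
foot (easel mm) [-19.7  -0.9  37.9] rot err [-0.0024  0.0041 -0.0031] F easel [-0.2  0.5 -1.1]
4 [[[-0.1, -0.5, 5.9], [-0.001, 0.001, -0.001]], [[-0.1, -0.5, 5.9], [-0.001, 0.001, -0.001]], [[-0.1, -0.5, 5.9], [-0.001, 0.001, -0.001]], [[-0.1, -0.5, 5.9], [-0.001, 0.001, -0.001]]]
```

View pics/low.png

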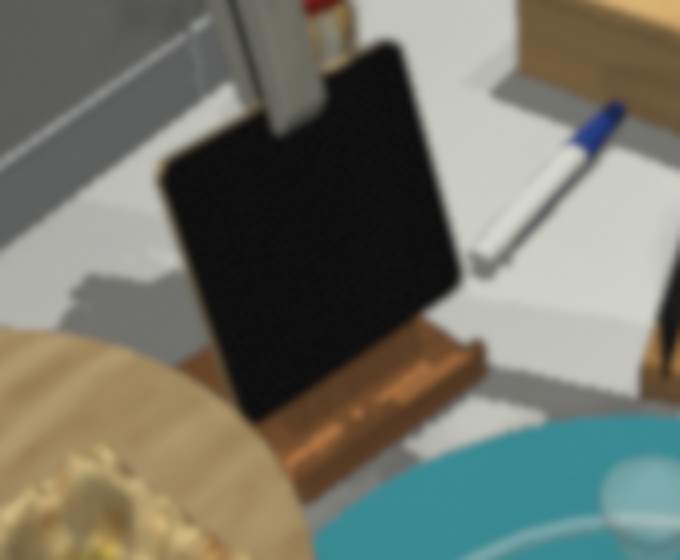

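The board hangs upright with its black face to the front. Its bottom edge (from (255,415) to (460,285)) is above the slot behind the lip. I'll lower it.

>>> apply_moves(
  series=[
    [[0.2,-0.5,6],[-0.001,0.001,-0.001]],
    [[0.2,-0.5,6],[-0.001,0.001,-0.001]],
    [[0.2,-0.5,6],[0,0.001,-0.001]],
    [[0.2,0,4],[0,0.001,0]],
    [[0,0,0],[0,0,0]],
    [[0,0,0],[0,0,0]],
  ],
)

```text
t: 16.45
tool_pos: [0.6552, 0.2684, 0.3033]
orientation: [-2.262, -1.867, 0.236]
force: [0.7, 0.0, -0.8]
opening: 0.0055
gripper_force: 39.7
```

```bash
python3 -c "
from fin import *
foot()"
```

```text
foot (easel mm) [-24.    2.7  20. ] rot err [ 0.0061 -0.0044 -0.0015] F easel [ 0.7  0.2 -0.8]
```

>>> apply_moves(
  series=[
    [[0,0,3],[0,0,0]],
    [[0,0,1],[0,0,0]],
    [[0,0,0],[0,0,0]],
  ],
)

```text
t: 16.7
tool_pos: [0.6544, 0.2686, 0.2994]
orientation: [-2.262, -1.867, 0.235]
force: [0.8, -0.4, -1.7]
opening: 0.0057
gripper_force: 39.7
```

>>> apply_moves(
  series=[
    [[0,0,1],[0,0,0]],
    [[0,0,0],[0,0,0]],
  ],
)

```text
t: 16.87
tool_pos: [0.6542, 0.2687, 0.2986]
orientation: [-2.262, -1.867, 0.235]
force: [0.5, 1.2, -1.2]
opening: 0.0057
gripper_force: 39.7
```

>>> apply_moves(
  series=[
    [[0,0,1],[0,0,0]],
    [[0,0,0],[0,0,0]],
  ],
)

```text
t: 17.03
tool_pos: [0.6542, 0.2689, 0.2983]
orientation: [-2.262, -1.867, 0.233]
force: [0.0, 0.2, -0.1]
opening: 0.0056
gripper_force: 39.7
```

```bash
python3 -c "
from fin import *
foot()"
```

```text
foot (easel mm) [-24.6   3.3  14.9] rot err [ 0.0077 -0.0055 -0.0014] F easel [-0.   0.2 -0.1]
```

>>> apply_moves(
  series=[
    [[0,0,-3],[0,0,0]],
    [[-1.5,0,0],[0.008,-0.006,0]],
    [[0,0,0],[0,0,0]],
    [[0,0,0],[0,0,0]],
  ],
)

```text
t: 17.37
tool_pos: [0.6544, 0.267, 0.3003]
orientation: [-2.258, -1.865, 0.25]
force: [-0.2, 0.2, -1.6]
opening: 0.0054
gripper_force: 39.7
```

```bash
python3 -c "
from fin import *
foot()"
```

```text
foot (easel mm) [-26.7  -0.6  17.6] rot err [-0.0019  0.0016 -0.0018] F easel [-0.2  0.2 -1.6]
```

Aligned now. Lowering to contact.

>>> apply_moves(
  series=[
    [[0.3,0,2],[0,0,0]],
    [[0,0,1],[0,0,0]],
    [[0,0,0],[0,0,0]],
  ],
)

```text
t: 17.62
tool_pos: [0.6537, 0.2676, 0.2977]
orientation: [-2.259, -1.866, 0.248]
force: [-0.3, 0.4, -1.0]
opening: 0.0057
gripper_force: 39.7
```

>>> apply_moves(
  series=[
    [[0,0,1],[0,0,0]],
    [[0,0,0],[0,0,0]],
  ],
)

```text
t: 17.78
tool_pos: [0.6537, 0.2676, 0.2975]
orientation: [-2.259, -1.866, 0.247]
force: [2.2, -0.6, 3.3]
opening: 0.0056
gripper_force: 39.7
```

>>> apply_moves(
  series=[
    [[0,0,0.7],[0,0,0]],
    [[0,0,0],[0,0,0]],
  ],
)

```text
t: 17.95
tool_pos: [0.6537, 0.2676, 0.2975]
orientation: [-2.259, -1.867, 0.246]
force: [2.3, -0.8, 6.9]
opening: 0.0055
gripper_force: 39.7
```

```bash
python3 -c "
from fin import *
foot()"
```

```text
foot (easel mm) [-26.8   0.3  14.6] rot err [ 0.0007  0.0003 -0.0014] F easel [ 2.4 -0.4  6.9]
```

>>> apply_moves(
  series=[
    [[0,0,-0.7],[0,0,0]],
    [[0,1,0],[0,0,0]],
    [[0,1,0],[0,0,0]],
    [[0,0,0],[0,0,0]],
  ],
)

```text
t: 18.28
tool_pos: [0.6557, 0.2673, 0.297]
orientation: [-2.259, -1.866, 0.247]
force: [1.2, -0.4, 6.5]
opening: 0.0059
gripper_force: 39.8
```

```bash
python3 -c "
from fin import *
foot()"
```

```text
foot (easel mm) [-25.2   0.2  14.2] rot err [-0.0006  0.0006 -0.0014] F easel [ 1.3 -0.2  6.5]
```

>>> apply_moves(
  series=[
    [[0,0.7,-0.8],[0,0,0]],
    [[0,0.8,-0.2],[0,0,0]],
    [[0,0,0],[0,0,0]],
  ],
)

```text
t: 18.53
tool_pos: [0.657, 0.267, 0.2966]
orientation: [-2.258, -1.865, 0.249]
force: [-1.0, 0.3, 3.7]
opening: 0.0058
gripper_force: 39.9
```

```bash
python3 -c "
from fin import *
foot()"
```

```text
foot (easel mm) [-24.2  -0.   13.9] rot err [-0.002   0.0013 -0.0015] F easel [-1.1  0.1  3.7]
```

>>> apply_moves(
  series=[
    [[0,0,0],[0,0,0]],
    [[0,0,0],[0,0,0]],
    [[0,0,0],[0,0,0]],
    [[0,0,0],[0,0,0]],
    [[0,0,0],[0,0,0]],
  ],
  claw=0.3,
  newtons=5,
)

```text
t: 18.95
tool_pos: [0.657, 0.2669, 0.2964]
orientation: [-2.258, -1.866, 0.25]
force: [0.0, -0.4, -0.4]
opening: 0.0272
gripper_force: 0.0
```

>>> apply_moves(
  series=[
    [[0,0,-5],[0,0,0]],
    [[0,0,-10],[0,0,0]],
    [[0,0,-20],[0,0,0]],
    [[0,0,-40],[0,0,0]],
    [[0,0,-40],[0,0,0]],
    [[0,-30,-20],[0,0,0]],
    [[0,-40,0],[0,0,0]],
    [[0,-40,0],[0,0,0]],
    [[0,-40,0],[0,0,0]],
    [[0,-40,0],[0,0,0]],
    [[0,-40,0],[0,0,0]],
    [[0,0,0],[0,0,0]],
  ],
)

```text
t: 19.95
tool_pos: [0.4685, 0.3038, 0.4916]
orientation: [-2.255, -1.871, 0.243]
force: [-0.0, -0.4, 0.4]
opening: 0.0281
gripper_force: 0.0
```

Run:
```python
from fin import *
log(); s=robot.read_state()
p,d,c=cam("top"); q,d2,c2=cam("side")
cv2.imwrite("pics/end.png",np.hstack([cv2.resize(p[80:300,130:420],(400,304)),cv2.resize(q[140:320,150:390],(400,304))]))
P=cloud(d,c); E=er.inv().apply(P.reshape(-1,3)-[.6057,.2762,0]).reshape(P.shape)*1000
m=(p.max(2)<80)&(d>0)&(E[...,2]>18)&(E[...,2]<140)&(abs(E[...,1])<75)&(E[...,0]>-40)&(E[...,0]<30)
b=E[m]; print(len(b),b.min(0),b.max(0)); A=np.c_[b[:,1],b[:,2],np.ones(len(b))]; print("x=a*y+b*z+c",np.linalg.lstsq(A,b[:,0],rcond=None)[0],"expect b .268, c", -24.2-6.2)
```

```text
19.95 [0.431 0.098 1.378 0.159 1.875 0.649] [0.4685 0.3038 0.4916] g [0.4262 0.3121 0.3303] [[0.185, 0.95, -0.253], [0.983, -0.178, 0.05], [0.002, -0.258, -0.966]] F [-0.  -0.4  0.4] 0.02813497504644777 0.0
1872 [-33.1084124  -58.97751799  18.53661853] [  3.75373005  59.26613712 129.9317824 ]
x=a*y+b*z+c [ 8.70644580e-06  3.30257741e-01 -3.92796068e+01] expect b .268, c -30.4
```

View pics/end.png

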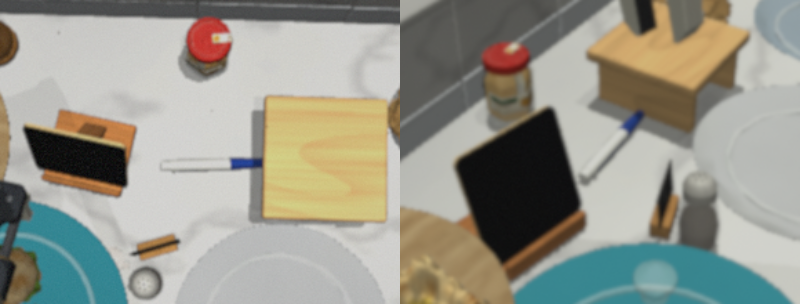

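The end picture shows the board standing on the easel, black face to the front, centred to within 1 mm and leaning on the rest, with its foot behind the lip. The pen, jar, price block and shaker are where they were.

```bash
python3 -c "
from plant import robot
print(robot.close_job())"
```

```text
the job is handed in; nothing more can be done
None
```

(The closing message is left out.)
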